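Turn the valve block in the slide-jaw fixture

ROBOT

A 7-joint arm with a two-finger parallel gripper is mounted at the origin on a cart in front of the work surface, level with it; the furniture and walls round the work are solid. World frame = base frame: x ahead of the robot, y to its left, z up, the work surface at z = 0. Lengths are in m, angles in rad, forces in N, time in s.
With the tool pointing down it reaches from about 0.425 to 0.925 m from the base axis. Payload 6.8 kg.
Tool frame: the origin (TCP) lies midway between the tips of the shut fingers; the grasp point (between the pads) lies 19 mm behind it; z points along the fingers, y is the direction in which the jaws open and shut (so a half turn about z gives the same grasp; the last joint's range is limited). The gripper opens to 85 mm and grips with 20 to 120 N. Pads are 22 mm wide; open, the fingers measure 114 mm over their backs; the gripper's body (76 mm by 85 mm) begins 54 mm behind the grasp point. The pads swing forward as they close: fully open they stand 13 mm farther back than shut.
Start: joints at [1.21, 0.477, 0.022, 1.555, -0.011, 1.109, -0.083], TCP at [0.169, -0.654, 0.231] pointing down, gripper open.
Joint ranges: [-2.96, 2.96], [-0.34, 2.1], [-1.41, 1.46], [0.24, 2.44], [-1.37, 4.51], [0.17, 1.92], [-2.96, 2.96]. Speed limits (rad/s): [2.39, 2.39, 3.14, 3.14, 3.14, 3.14, 3.14].

INTERFACE

Orientations are given as a unit quaternion [w, x, y, z].
In Python, from station import bot, vision gives the robot as it stands.
- The arm moves only by the tool move_arm, never from a script. Its argument "increments" is text: rows parted by semicolons, each of 7 numbers parted by spaces: the opening, from 0 (shut) to 1 (fully open), then the shift along the world's x, y, z in mm, then the turn, a rotation vector about the world's x, y, z in rad. In form: grip x y z rx ry rz; .... A call has exactly 8 rows; each row shifts and turns the commanded pose from where the row before left it; what a row does not reach is not made up. A row lasts 1/8 s, in which the tool goes at most 62.5 mm and 10.7 degrees, less where a joint would pass 70% of its speed; a pose out of reach is approached as far as the arm can. A call with a gripper value outside its range is refused whole. The fingers move at their own pace and stop on an object; "newtons" is the grip in N (left out, the last holds). Time passes only in rows, so rows that do not move let the fingers close, or fill a call up. It gives the time, the measured TCP pose, the force and the opening at its end, in the units of the state.
- bot.get_obs(): the state, without advancing time (a new reading comes with each control period).
- vision.read_camera(name): name is "scene" or "top" or "wrist"; returns (picture, depth): 400x640x3 uint8, red, green, blue; 400x640 float32, m along the optical axis (not along the pixel's ray), 0 where there is no reading.
- vision.calibration(name): a dict with "fx", "fy", "cx", "cy" (pixels), "k1" (the pictures are not rectified: a ray, as slopes to the right and down, at radius r is drawn at 1 + k1 r^2 times it, then the intrinsics apply), "R" (3x3) and "t" (3): a world point X has camera coordinates R X + t; the wrist camera has in their place "hand_eye" (4x4, takes a point from camera to tool coordinates, whose origin is the TCP and whose axes are the flange's). Camera axes: x right, y down, z forward; pixel columns grow to the right and rows downward; lengths in m; the calibration is good to about 2 mm. A picture is of the moment at which its call begins: read the wrist's pose just before it. calibration takes no time and is no camera call.
- bot.hand_in(): hands the job in, once; it reports no verdict.
The state is a dict: "t": time; "q": joint angles; "joint_vel": joint speeds; "joint_torque": joint torques, N m; "eef_pos": TCP position; "tool_rot": TCP orientation; "contact_force": force on the tool from outside, world axes, zero at the start; "torque": the same for the moment, N m; "gripper_width": opening from 0.0 (shut) to 1.0 (fully open).
Only numpy, scipy, OpenCV 4.12 (cv2) and the standard library are available. Lean on these libraries where they do the work, as an engineer would, in place of code of your own. Each camera call takes 0.05 s, during which the arm holds its last target.

TASK

The tall drilled valve block stands loosely in the slide-jaw fixture with its drilled faces turned to the jaws. Give it a quarter turn (either way), so that the drilled faces look out of the fixture's open sides, leave it standing upright on the fixture bed midway along the jaws, and slide the moving jaw up until the block is snug between both jaws.

Things in the scene. Friction and masses are not known exactly. Their poses are not given: they have to be found in the camera images.
- fixture: Small fixed vise, bed 84 (x) by 215 mm (y), bed top 12 mm above the desk. Origin on the underside, on the bed's middle line. Jaws face each other along its y axis; x runs along the jaw faces; its +x and -x sides are open (only 5 mm high rails on the bed 33 to 39 mm off the middle line). Fixed jaw's face at y = -35 mm, sliding jaw on the +y side; jaws 64 mm wide, tops 50 mm above the desk. z up.
- jaw (a joint): Travel of the sliding jaw, m: 0 = fully open (gap 80 mm, its face at fixture y = +45 mm), grows as it closes towards the fixture's -y; gap = 0.080 - value; limit 0.060. Starts at 0 to 0.010, slides against about 3 N of friction and stays where it is left.
- jaw_knob (a point): Middle of the black upright round knob on the sliding jaw's carriage, where to grip or push it: 20 mm diameter, top 82 mm, bottom 44 mm, this point 64 mm above the desk. It stands 55 mm behind the jaw's face (towards the fixture's +y); the carriage under it is 34 mm high. It moves with the jaw and does not turn. Axes as the fixture's.
- block_centre (a point): Centre of the loose grey metal valve block, 40 x 40 mm, 90 mm tall (45 mm above its foot), about 0.4 kg, standing on the bed between the jaws; its upper 52 mm rise above them. x runs along its two bores (dark round mouths one above the other on the +x and -x faces; a dark line on top runs along x too). +y and -y faces plain, z up. A shorter plain block on the desk is not part of the job.
Mind the look-alikes: they are no part of the job. Leave any blue or green look-alike of the part that bears block_centre alone.

How it is judged:
By the outcome, as a careful person would: the job done as asked, in the order asked, and still so for the second after the job is handed in, with the robot touching nothing.
It also fails if it takes over 45 s, if anything falls off the work surface, if the arm or the gripper's body presses on something with over 40 N, if the wrist force passes 120 N, or if a joint passes its speed limit or range.

## Working session

There is one attempt and no reset: what is moved stays moved. The work goes in short steps, Python scripts to look and compute and a tool call to move; the robot and the scene stay as the last step left them, time stands still between calls to the robot, and variables do not carry over. Pictures are saved under pics/ and viewed, and the job is handed in when it is done.

Besides the shell and the picture viewer there is one more tool, called after "Emit:" as a command line: name --argument value ..., lists and objects as JSON in quotes. move_arm: Moves the arm, as the interface text tells. Its arguments: {"type":"object","properties":{"increments":{"type":"string"},"newtons":{"type":"number"}},"required":["increments"]}

```bash
mkdir -p pics; ls; cat > h.py <<'E'
from station import bot, vision
import numpy as np, cv2
def shot(n,tag):
    o=bot.get_obs(); im,d=vision.read_camera(n); c=vision.calibration(n)
    cv2.imwrite(f'pics/{tag}.png',im[:,:,::-1]); np.savez(f'{tag}.npz',im=im,d=d,p=o['eef_pos'],q=o['tool_rot'])
    return im,d,c,o
def pts(d,c,o=None):
    v,u=np.mgrid[0:400,0:640].astype(np.float32)
    K=np.array([[c['fx'],0,c['cx']],[0,c['fy'],c['cy']],[0,0,1]])
    n=cv2.undistortPoints(np.stack([u,v],-1).reshape(-1,1,2),K,np.array([c['k1'],0,0,0,0.])).reshape(400,640,2)
    P=np.dstack([n*d[...,None],d])
    if 'R' in c: return (P-np.array(c['t']))@np.array(c['R'])
    H=np.array(c['hand_eye']);P=P@H[:3,:3].T+H[:3,3]
    from scipy.spatial.transform import Rotation as Ro
    q=o['tool_rot'];return Ro.from_quat([q[1],q[2],q[3],q[0]]).apply(P.reshape(-1,3)).reshape(400,640,3)+np.array(o['eef_pos'])
E
python3 - <<'E'
from h import *
o=bot.get_obs();print(o)
for n in ['scene','top']: shot(n,n+'0'); 
E
```

```text
pics
{'t': 0.0, 'q': array([ 1.20987659,  0.47781051,  0.02232229,  1.55646435, -0.01150205,
        1.10931841, -0.08311049]), 'joint_vel': array([-0.0009648 ,  0.00188143, -0.00064475,  0.00110439,  0.00026102,
       -0.00075845, -0.00084751]), 'joint_torque': array([-2.53487851e-04, -5.96462631e+01,  1.60781465e+00, -2.81195873e+01,
        1.24396576e-02,  9.34784854e-03,  5.69767337e-06]), 'eef_pos': array([ 0.16868467, -0.65295589,  0.23031297]), 'tool_rot': array([-9.18434605e-04,  9.92018861e-01,  1.26086096e-01, -1.82372199e-04]), 'contact_force': array([-0.28226247,  0.51406367, -0.1701158 ]), 'torque': array([-0.03318768, -0.02451487, -0.01167962]), 'gripper_width': 1.0042197129107386}
```

View pics/scene0.png

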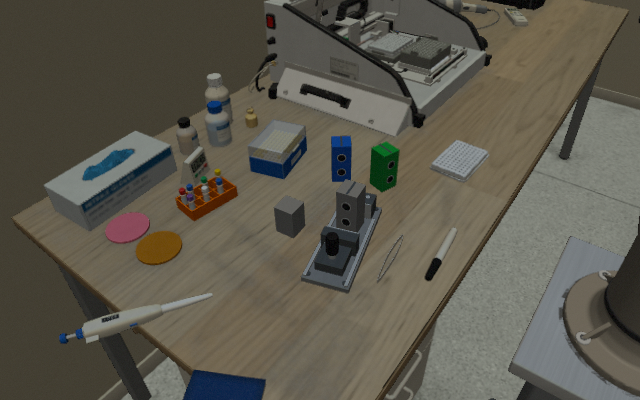

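View pics/top0.png

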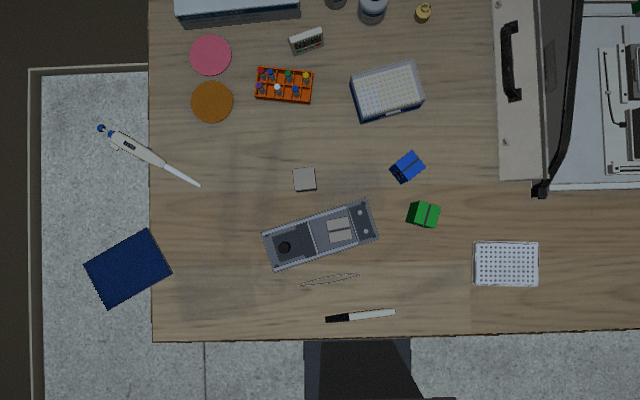

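The candidates in the scene image are the grey tall drilled block in the vise (350,207), the blue one (341,158), the green one (384,166) and the short plain grey one (290,216). The first fits: it is grey, has two bores and stands between the jaws. I'll confirm it in a crop and measure.

```bash
python3 - <<'E'
from h import *
a=np.load('top0.npz');s=np.load('scene0.npz')
A=cv2.resize(a['im'][190:280,250:390],None,fx=5,fy=5,interpolation=cv2.INTER_CUBIC)[:,:,::-1]
B=cv2.resize(s['im'][170:295,290:400],None,fx=4,fy=4,interpolation=cv2.INTER_CUBIC)[:,:,::-1]
cv2.imwrite('pics/cA.png',A);cv2.imwrite('pics/cB.png',B)
for n,f in [('top',a),('scene',s)]:
    P=pts(f['d'],vision.calibration(n))
    ul=(250,195,390,280) if n=='top' else (290,170,400,295)
    W=P[ul[1]:ul[3],ul[0]:ul[2]].reshape(-1,3)
    ok=f['d'][ul[1]:ul[3],ul[0]:ul[2]].ravel()>0
    W=W[ok]
    print(n)
    for nm,lo,hi in [('blocktop',.095,.11),('knobtop',.077,.087),('jawtop',.046,.054),('bed',.008,.016),('carr',.03,.038)]:
        m=(W[:,2]>lo)&(W[:,2]<hi);w=W[m][:,:2].astype(np.float32)
        if len(w)<4: print(nm,len(w));continue
        r=cv2.minAreaRect(w*1000);print(nm,len(w),w.mean(0),np.median(W[m][:,2]),r)
E
```

```text
top
blocktop 533 [0.49396604 0.06904006] 0.10134651201326642 ((494.023681640625, 68.98106384277344), (39.753456115722656, 39.87337112426758), 9.717428207397461)
knobtop 100 [0.46442562 0.16633758] 0.08126300472163109 ((476.6217041015625, 133.2540283203125), (18.457569122314453, 93.2862319946289), 19.96768569946289)
jawtop 1035 [0.49231014 0.07128014] 0.049155256884418345 ((488.06134033203125, 85.38009643554688), (63.656524658203125, 154.6945037841797), 16.578210830688477)
bed 2142 [0.48166826 0.10801362] 0.011605123203735471 ((456.1567687988281, 96.65815734863281), (138.99871826171875, 215.11500549316406), 16.325908660888672)
carr 570 [0.46616077 0.16085835] 0.03352004116756079 ((478.9698486328125, 114.86900329589844), (55.266109466552734, 152.45761108398438), 16.57221221923828)
scene
blocktop 422 [0.48961025 0.0719789 ] 0.102306949418427 ((491.5561218261719, 69.16559600830078), (40.462867736816406, 41.49353790283203), 9.806893348693848)
knobtop 241 [0.47276697 0.12350164] 0.08210984996198122 ((481.9418029785156, 115.15206909179688), (39.854591369628906, 133.0701141357422), 11.415431022644043)
jawtop 693 [0.4824927  0.09443436] 0.05010655011428337 ((483.214599609375, 44.52085876464844), (247.8423309326172, 130.14935302734375), 74.43836975097656)
bed 1464 [0.4651966  0.11971074] 0.012190465574075066 ((497.79595947265625, 71.3060302734375), (198.9947509765625, 300.050537109375), 26.101728439331055)
carr 876 [0.47516343 0.12208439] 0.034181052590179936 ((523.1973876953125, 56.07573699951172), (131.51028442382812, 291.5242004394531), 12.519895553588867)
```

View pics/cA.png

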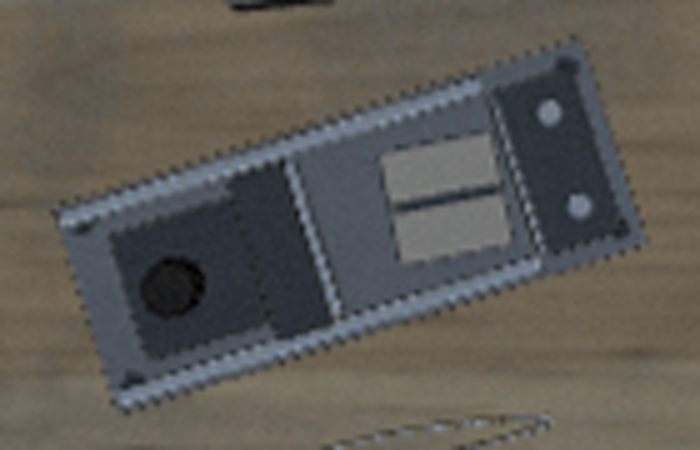

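View pics/cB.png

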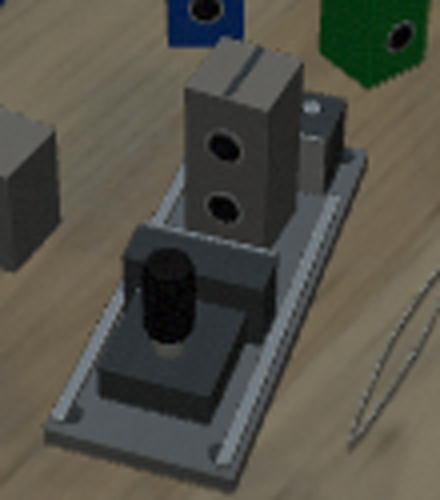

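The crops confirm that the grey block in the vise has two bores facing the jaws and its top line along the jaw axis. The fixed jaw is at crop right. Next I'll fit the fixture frame.

```bash
python3 - <<'E'
from h import *
a=np.load('top0.npz');P=pts(a['d'],vision.calibration('top'))
B=P.reshape(-1,3)
th=np.deg2rad(16.5)
for it in range(3):
    ex=np.array([np.cos(th),np.sin(th)]);ey=np.array([-ex[1],ex[0]])
    q=P[...,:2]-np.array([.49,.07]); fx=q@ex; fy=q@ey
    near=(abs(fx)<.06)&(fy>-.1)&(fy<.19)&(a['d']>0)
    m=near&(P[...,2]>.007)&(P[...,2]<.12)
    n,l,st,ce=cv2.connectedComponentsWithStats(m.astype(np.uint8));k=1+np.argmax(st[1:,4]);m=l==k
    r=cv2.minAreaRect((P[m][:,:2]*1000).astype(np.float32));print('foot',r)
    th=np.deg2rad(r[2] if r[2]<45 else r[2]-90)
ex=np.array([np.cos(th),np.sin(th)]);ey=np.array([-ex[1],ex[0]])
fx=(P[...,:2]@ex)*1000;fy=(P[...,:2]@ey)*1000;z=P[...,2]
for nm,lo,hi in [('top',.09,.11),('knob',.075,.088),('jaws',.045,.054),('carr',.03,.037),('bed',.008,.015)]:
    k=m&(z>lo)&(z<hi); print(nm,k.sum(),'fx',np.percentile(fx[k],[0,2,98,100]).round(1),'fy',np.percentile(fy[k],[0,2,98,100]).round(1))
k=m&(z>.045)&(z<.054)
print(np.histogram(fy[k],bins=np.arange(-130,60,4)))
print(np.rad2deg(th))
E
```

```text
foot ((482.4588928222656, 104.43202209472656), (84.228515625, 215.48338317871094), 16.38704490661621)
foot ((482.4588928222656, 104.43202209472656), (84.228515625, 215.48338317871094), 16.38704490661621)
foot ((482.4588928222656, 104.43202209472656), (84.228515625, 215.48338317871094), 16.38704490661621)
top 533 fx [471.8 474.1 512.8 515. ] fy [-95.  -92.7 -53.7 -51.8]
knob 105 fx [483.2 483.4 501.2 501.8] fy [-53.2  19.7  39.1  39.9]
jaws 1077 fx [460.4 462.1 522.9 524.4] fy [-133.1 -131.6    0.4   29.2]
carr 564 fx [464.3 468.3 516.7 519.6] fy [-101.2    2.3   50.    51.3]
bed 1990 fx [450.3 451.3 533.6 534.4] fy [-143.6 -141.4   69.3   71.6]
(array([73, 75, 76, 76, 77, 76, 71, 19,  0,  0,  0,  0,  0,  0,  0,  0,  0,
        0,  0,  0,  0,  0,  0,  0,  0,  0, 44, 75, 73, 76, 73, 74, 61,  0,
        0,  0,  0,  4,  0,  1,  0,  0,  0,  0,  0,  0,  0]), array([-130, -126, -122, -118, -114, -110, -106, -102,  -98,  -94,  -90,
        -86,  -82,  -78,  -74,  -70,  -66,  -62,  -58,  -54,  -50,  -46,
        -42,  -38,  -34,  -30,  -26,  -22,  -18,  -14,  -10,   -6,   -2,
          2,    6,   10,   14,   18,   22,   26,   30,   34,   38,   42,
         46,   50,   54,   58]))
16.38704490661621
```

Emit:
move_arm --increments "1 29 40 0 0 0 0.093;1 29 40 0 0 0 0.093;1 29 40 0 0 0 0.093;1 29 40 0 0 0 0.093;1 29 40 0 0 0 0.093;1 29 40 0 0 0 0.093;1 29 40 0 0 0 0.093;1 29 40 0 0 0 0.093" --newtons 40

```text
t: 1.1
eef_pos: [0.4014, -0.3321, 0.2311]
tool_rot: [-0.0, 0.878, 0.479, -0.0]
contact_force: [0.5, -0.5, -0.2]
gripper_width: 0.999
```

Emit:
move_arm --increments "1 12 51 -3 0 0 0.093;1 12 51 -3 0 0 0.093;1 12 51 -3 0 0 0.093;1 12 51 -3 0 0 0.093;1 12 50 -3 0 0 0.093;1 12 49 -3 0 0 0.093;1 11 47 -3 0 0 0.093;1 10 42 -3 0 0 0.093"

```text
t: 2.1
eef_pos: [0.4938, 0.0602, 0.2071]
tool_rot: [-0.0, 0.643, 0.766, -0.0]
contact_force: [2.2, -0.4, 0.2]
gripper_width: 1.0
```

```bash
cat > st.py <<'E'
from h import *
from scipy.spatial.transform import Rotation as Ro
def st():
    o=bot.get_obs();q=o['tool_rot'];R=Ro.from_quat([q[1],q[2],q[3],q[0]]).as_matrix()
    p=np.array(o['eef_pos'])*1000;th=np.deg2rad(16.39);c,s=np.cos(th),np.sin(th)
    print('t',o['t'],'p',p.round(1),'uv',round(p[0]*c+p[1]*s,1),round(-p[0]*s+p[1]*c,1),'yawY',np.rad2deg(np.arctan2(R[1,1],R[0,1])).round(2),'z',R[:,2].round(3),'F',np.round(o['contact_force'],1),'g',round(o['gripper_width'],3),'q',np.round(o['q'],2))
    return o
E
python3 - <<'E'
from st import *
st()
im,d,c,o=shot('wrist','w1')
P=pts(d,c,o)
m=(P[...,2]>.09)&(P[...,2]<.112)&(np.hypot(P[...,0]-.494,P[...,1]-.069)<.05)
print(m.sum(),cv2.minAreaRect((P[m][:,:2]*1000).astype(np.float32)))
E
```

```text
t 2.1 p [493.8  60.2 207.1] uv 490.7 -81.6 yawY 9.95 z [-0.  0. -1.] F [ 2.2 -0.4  0.2] g 1.0 q [ 0.31  0.28 -0.65  1.96  0.2   0.97 -0.26]
2899 ((492.8558349609375, 66.57562255859375), (40.081668853759766, 40.41769027709961), 9.54387092590332)
```

View pics/w1.png

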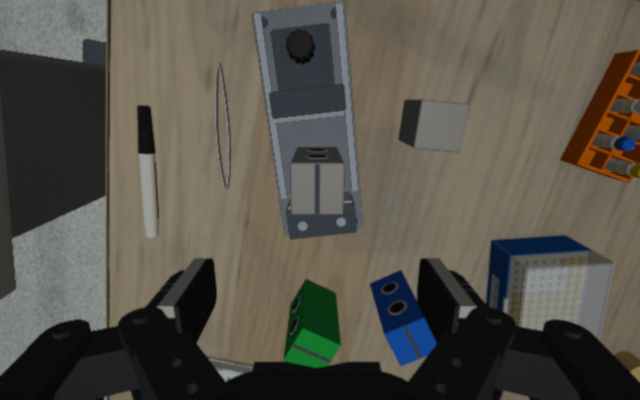

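The wrist picture shows the grey block at (317,183), the knob at (300,45), and the green and blue look-alikes at the bottom. I'll refit the fixture from this view too.

```bash
cat > fit.py <<'E'
from st import *
def fit(P,d):
    th=np.deg2rad(16.39);ex=np.array([np.cos(th),np.sin(th)]);ey=np.array([-ex[1],ex[0]])
    fx=(P[...,:2]@ex)*1000;fy=(P[...,:2]@ey)*1000;z=P[...,2]
    near=(abs(fx-492)<55)&(fy>-155)&(fy<90)&(d>0)
    for nm,lo,hi in [('top',.09,.118),('knob',.077,.086),('jaws',.047,.053),('carr',.032,.036),('bed',.009,.0145)]:
        k=near&(z>lo)&(z<hi)
        if k.sum()<20: continue
        r=cv2.minAreaRect((P[k][:,:2]*1000).astype(np.float32))
        print(nm,k.sum(),'u',np.percentile(fx[k],[1,99]).round(1),'v',np.percentile(fy[k],[1,99]).round(1),'rect',np.round(r[0],1),np.round(r[1],1),round(r[2],1))
    k=near&(z>.047)&(z<.053)
    v=fy[k]; a=v[v<-70];b=v[v>-60]
    print('fixed face',np.percentile(a,99) if len(a) else None,'moving face',np.percentile(b,1) if len(b) else None)
E
python3 - <<'E'
from fit import *
a=np.load('w1.npz');fit(pts(a['d'],vision.calibration('wrist'),dict(tool_rot=a['q'],eef_pos=a['p'])),a['d'])
a=np.load('top0.npz');fit(pts(a['d'],vision.calibration('top')),a['d'])
E
```

```text
top 2899 u [471.7 511.9] v [-95.3 -53.9] rect [492.9  66.6] [40.1 40.4] 9.5
knob 771 u [478.7 509.1] v [-57.3  37.5] rect [479.3 131.7] [39.  95.7] 12.6
jaws 4092 u [459.6 521.9] v [-134.    -1.2] rect [486.8  84.2] [ 64.  157.8] 16.4
carr 2681 u [466.3 515.5] v [-53.5  48.8] rect [481.3 113.1] [ 60.  154.5] 14.6
bed 6193 u [449.1 532.4] v [-138.2   68.7] rect [481.5 102.2] [ 84.4 215.3] 16.4
fixed face -104.29684386657145 moving face -55.26595184386224
top 533 u [473.2 513.4] v [-93.3 -52.9] rect [494.  69.] [39.8 39.9] 9.7
knob 100 u [483.3 501.3] v [-52.2  39.6] rect [476.6 133.3] [18.5 93.3] 20.0
jaws 937 u [461.4 523.6] v [-132.3    0.8] rect [488.1  85.4] [ 63.7 154.6] 16.6
carr 432 u [467.9 516.8] v [-100.9   50.3] rect [477.  113.8] [ 50.8 153.5] 13.6
bed 1804 u [450.8 533.9] v [-142.3   70.2] rect [482.6 104.3] [ 83.9 215. ] 16.3
fixed face -101.56793711787944 moving face -23.94774550106671
```

Emit:
move_arm --increments "1 0 4 -20 0 0 -0.003;1 0 4 -25 0 0 -0.003;1 0 0 -25 0 0 0;1 0 0 -25 0 0 0;1 0 0 -24 0 0 0;1 0 0 -18 0 0 0;1 0 0 -12 0 0 0;1 0 0 0 0 0 0"

```text
t: 3.15
eef_pos: [0.4934, 0.0664, 0.0577]
tool_rot: [-0.0, 0.647, 0.763, -0.0]
contact_force: [0.2, -0.7, 0.2]
gripper_width: 1.001
```

Emit:
move_arm --increments "0 0 0 0 0 0 0;0 0 0 0 0 0 0;0 0 0 0 0 0 0;0 0 0 0 0 0 0;0 0 0 0 0 0 0;0 0 0 0 0 0 0;0 0 0 0 0 0 0;0 0 0 0 0 0 0"

```text
t: 4.15
eef_pos: [0.4942, 0.0665, 0.0589]
tool_rot: [0.0, 0.647, 0.763, 0.0]
contact_force: [-2.3, -0.0, 5.3]
gripper_width: 0.462
```

```bash
python3 - <<'E'
from st import *
st()
E
```

```text
t 4.15 p [494.2  66.5  58.9] uv 492.9 -75.7 yawY 9.39 z [ 0.001 -0.    -1.   ] F [-2.3 -0.   5.3] g 0.462 q [ 0.18  0.49 -0.54  2.08  0.41  0.67 -0.47]
```

Emit:
move_arm --increments "0 0 0 3 0 0 0;0 0 0 5 0 0 0;0 -1 3 0 0 0 0;0 -1 4 0 0 0 0;0 -1 4 0 0 0 0;0 0 0 0 0 0 0;0 0 0 0 0 0 -0.05;0 0 0 0 0 0 -0.1"

```text
t: 5.15
eef_pos: [0.4908, 0.0773, 0.0662]
tool_rot: [-0.0, 0.703, 0.711, -0.0]
contact_force: [0.1, 0.1, -3.5]
gripper_width: 0.464
```

```bash
python3 - <<'E'
from st import *
st()
E
```

```text
t 5.15 p [490.8  77.3  66.2] uv 492.6 -64.3 yawY 0.64 z [-0.  0. -1.] F [ 0.1  0.1 -3.5] g 0.464 q [ 0.14  0.47 -0.52  2.08  0.37  0.68 -0.61]
```

Emit:
move_arm --increments "0 0 0 0 0 0 -0.17;0 0 0 0 0 0 -0.17;0 0 0 0 0 0 -0.17;0 0 0 0 0 0 -0.17;0 0 0 0 0 0 -0.17;0 0 0 0 0 0 -0.17;0 0 0 0 0 0 -0.15;0 0 0 0 0 0 -0.12"

```text
t: 6.15
eef_pos: [0.4908, 0.0775, 0.0663]
tool_rot: [0.0, 0.989, 0.145, -0.0]
contact_force: [0.3, -0.5, -2.9]
gripper_width: 0.464
```

```bash
python3 - <<'E'
from fit import *
st()
im,d,c,o=shot('wrist','w2');fit(pts(d,c,o),d)
im,d,c,o=shot('top','t2');fit(pts(d,c,o),d)
im,d,c,o=shot('scene','s2');cv2.imwrite('pics/s2c.png',cv2.resize(im[130:300,270:420],None,fx=4,fy=3.5)[:,:,::-1])
st()
E
```

```text
t 6.15 p [490.8  77.5  66.3] uv 492.7 -64.1 yawY -73.34 z [-0. -0. -1.] F [ 0.3 -0.5 -2.9] g 0.464 q [-0.12  0.43 -0.2   2.1   0.14  0.62 -1.7 ]
top 17793 u [476.5 514.3] v [-105.   -24.9] rect [492.6  77.3] [ 40.9 103. ] 16.3
knob 3118 u [482.7 514.7] v [-96.9  36.6] rect [488.4 113. ] [ 22.5 136.4] 24.6
jaws 11978 u [462.2 522.6] v [-133.9   21.4] rect [485.6  90. ] [ 64.1 168.6] 16.2
carr 5247 u [467.2 522.7] v [-119.3   47.5] rect [492.3 100. ] [ 54.5 184.7] 23.7
bed 9863 u [480.  532.7] v [-142.9   67.7] rect [493.7 105.5] [ 59.3 215.2] 16.2
fixed face -77.84532060111917 moving face -53.96534286224255
knob 100 u [483.2 501.7] v [21.2 39.3] rect [464.2 167.7] [19.4 18. ] 89.0
carr 216 u [468.4 516.1] v [21.9 51.1] rect [462.1 173.7] [48.7 30. ] 17.1
bed 467 u [450.9 533.8] v [23.  70.9] rect [459.5 183.3] [83.6 51.1] 17.0
fixed face None moving face 21.24684908516055
t 6.3 p [490.8  77.6  66.3] uv 492.7 -64.1 yawY -72.97 z [-0. -0. -1.] F [ 0.7  0.1 -2. ] g 0.463 q [-0.11  0.43 -0.2   2.1   0.15  0.63 -1.69]
```

View pics/s2c.png

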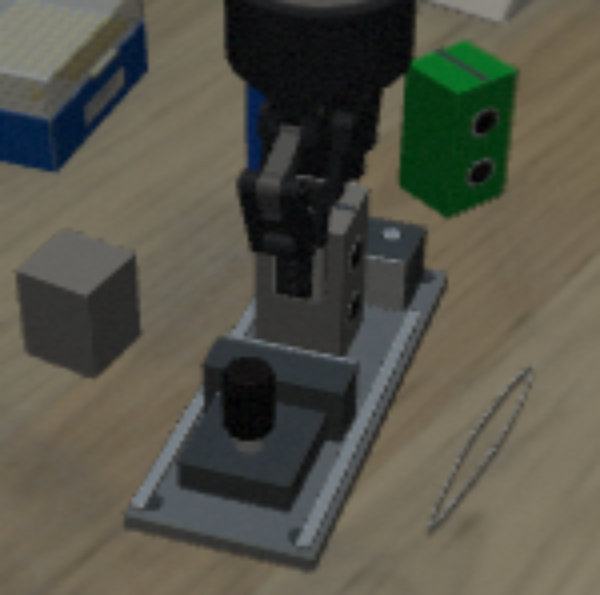

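View pics/w2.png

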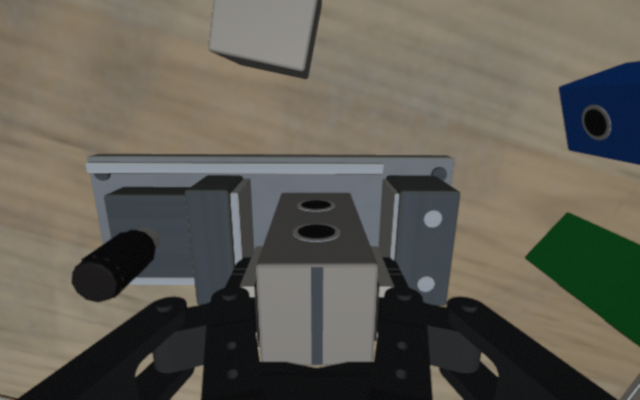

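Scene crop: the block is held just off the bed, with the bore mouths now facing the open side. Wrist view: the top line runs along the jaws. Now I'll measure its offset along the jaws.

```bash
python3 - <<'E'
from h import *
a=np.load('w2.npz');P=pts(a['d'],vision.calibration('wrist'),dict(tool_rot=a['q'],eef_pos=a['p']))
th=np.deg2rad(16.39);u=(P[...,0]*np.cos(th)+P[...,1]*np.sin(th))*1000;v=(-P[...,0]*np.sin(th)+P[...,1]*np.cos(th))*1000;z=P[...,2]*1000
k=(z>106)&(z<116)&(abs(v+65)<30);k[:, :255]=0;k[:,380:]=0;k[:258]=0;k[368:]=0
print(np.median(z[k]),np.percentile(u[k],[0,1,99,100]),np.percentile(v[k],[0,1,99,100]),cv2.minAreaRect(np.stack([u[k],v[k]],-1).astype(np.float32)))
for nm,lo,hi,r0,r1,c0,c1 in [('jawtopR',47,53,170,310,395,460),('jawtopL',47,53,170,310,190,236),('bed',9,15,150,200,80,460)]:
    k=np.zeros(z.shape,bool);k[r0:r1,c0:c1]=1;k&=(z>lo)&(z<hi)
    print(nm,k.sum(),np.percentile(u[k],[1,99]).round(1),np.percentile(v[k],[1,99]).round(1))
E
```

```text
110.31743587922162 [473.96644282 476.09276547 514.1191432  514.83767794] [-86.72537702 -85.68353527 -45.12153018 -43.45200678] ((494.3262939453125, -65.19168090820312), (43.28768539428711, 40.79423141479492), 89.42916870117188)
jawtopR 6141 [461.9 522.6] [-134.2 -104.4]
jawtopL 4570 [462.4 522.6] [-24.4  -1.5]
bed 7917 [507.7 532.8] [-143.3   67. ]
```

Emit:
move_arm --increments "0 0.5 -4 0 0 0 -0.004;0 0.5 -5 0 0 0 -0.004;0 0.5 -5 0 0 0 0;0 0 -2.8 0 0 0 0;0 0 0 -3 0 0 0;0 0 0 -2.5 0 0 0;0 0 0 -1.5 0 0 0;0 0 0 0 0 0 0"

```text
t: 7.3
eef_pos: [0.4922, 0.0608, 0.0592]
tool_rot: [-0.0, 0.99, 0.143, -0.0]
contact_force: [-0.6, -0.0, -3.0]
gripper_width: 0.467
```

```bash
cat > bl.py <<'E'
from st import *
def bl(f,box,zr):
    a=np.load(f);P=pts(a['d'],vision.calibration('wrist'),dict(tool_rot=a['q'],eef_pos=a['p']))
    th=np.deg2rad(16.39);u=(P[...,0]*np.cos(th)+P[...,1]*np.sin(th))*1000;v=(-P[...,0]*np.sin(th)+P[...,1]*np.cos(th))*1000;z=P[...,2]*1000
    k=np.zeros(z.shape,bool);k[box[0]:box[1],box[2]:box[3]]=1;k&=(z>zr[0])&(z<zr[1])
    print(k.sum(),np.median(z[k]),np.percentile(u[k],[0.3,1,99,99.7]).round(1),np.percentile(v[k],[.3,1,99,99.7]).round(1))
    return u,v,z
E
python3 - <<'E'
from bl import *
st();shot('wrist','w3');st()
bl('w3.npz',(258,368,255,380),(95,112));bl('w3.npz',(150,330,370,470),(47,53))
E
```

```text
t 7.3 p [492.2  60.8  59.2] uv 489.4 -80.5 yawY -73.55 z [-0.  0. -1.] F [-0.6 -0.  -3. ] g 0.467 q [-0.09  0.44 -0.2   2.1   0.15  0.61 -1.67]
t 7.35 p [492.3  60.8  59.3] uv 489.5 -80.6 yawY -73.55 z [-0. -0. -1.] F [ 0.1 -0.2 -3. ] g 0.465 q [-0.09  0.44 -0.2   2.1   0.15  0.61 -1.67]
12619 103.20087756478551 [471.9 472.9 510.8 511. ] [-103.  -102.6  -60.7  -60.1]
4830 50.94263134683737 [469.8 471.3 522.5 522.7] [-134.8 -134.4 -106.7 -106.3]
```

View pics/w3.png

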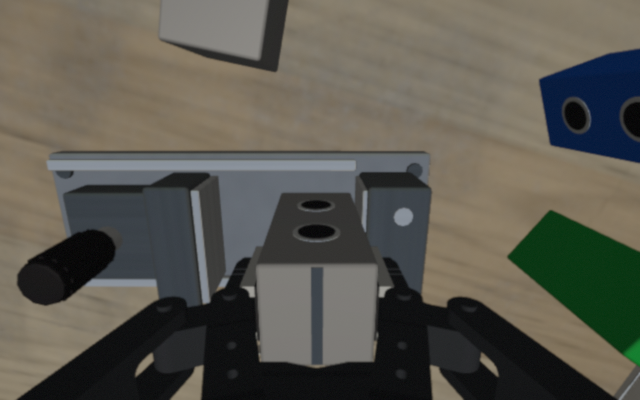

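Emit:
move_arm --increments "0 0 0 -0.6 0 0 0;0 0 0 -0.6 0 0 0;0 0 0 -0.4 0 0 0;0 0 0 0 0 0 0;0 0 0 0 0 0 0;0 0 0 0 0 0 0;0 0 0 0 0 0 0;0 0 0 0 0 0 0"

```text
t: 8.35
eef_pos: [0.4925, 0.0608, 0.0589]
tool_rot: [0.0, 0.99, 0.143, 0.0]
contact_force: [-4.4, 0.5, 11.4]
gripper_width: 0.464
```

Emit:
move_arm --increments "0 0 0 0.8 0 0 0;0 0 0 0 0 0 0;1 0 0 0 0 0 0;1 0 0 0 0 0 0;1 0 0 0 0 0 0;1 0 0 0 0 0 0;1 0 0 0 0 0 0;1 0 0 0 0 0 0"

```text
t: 9.35
eef_pos: [0.4923, 0.0607, 0.0585]
tool_rot: [0.0, 0.99, 0.143, 0.0]
contact_force: [0.3, -0.8, -0.1]
gripper_width: 1.0
```

Emit:
move_arm --increments "1 0 0 10 0 0 0;1 0 0 20 0 0 0;1 0 0 30 0 0 0;1 0 0 35 0 0 0;1 0 0 35 0 0 0;1 -3 10 10 0 0 0.1;1 -7 25 0 0 0 0.15;1 -10 35 0 0 0 0.15"

```text
t: 10.35
eef_pos: [0.4725, 0.1306, 0.1995]
tool_rot: [0.0, 0.941, 0.338, 0.001]
contact_force: [-0.9, 0.7, -0.2]
gripper_width: 0.999
```

```bash
python3 - <<'E'
from fit import *
st();im,d,c,o=shot('wrist','w4');fit(pts(d,c,o),d)
im,d,c,o=shot('top','t4');fit(pts(d,c,o),d)
im,d,c,o=shot('scene','s4');cv2.imwrite('pics/s4c.png',cv2.resize(im[130:300,270:420],None,fx=4,fy=3.5)[:,:,::-1])
E
```

```text
t 10.35 p [472.5 130.6 199.5] uv 490.1 -8.1 yawY -50.5 z [ 0.001 -0.    -1.   ] F [-0.9  0.7 -0.2] g 0.999 q [-0.1   0.23 -0.34  2.    0.1   0.92 -1.37]
top 2950 u [471.7 510.8] v [-100.5  -61.1] rect [493.7  60.9] [40.5 40.3] 16.4
knob 792 u [473.4 511.4] v [-95.9  37.3] rect [477.1 107.4] [ 39.3 139.8] 22.4
jaws 3187 u [460.5 522.2] v [-134.3   -0.8] rect [484.5  91.2] [ 64.6 171.4] 16.6
carr 2225 u [466.4 522.1] v [-103.8   48.7] rect [483.6  98.6] [ 61.7 182.1] 16.4
bed 5498 u [449.5 532.4] v [-139.    68.4] rect [481.4 101.8] [ 84.2 215.1] 16.3
fixed face -78.1483802544804 moving face -26.457690988093173
top 474 u [473.1 511.9] v [-98.9 -59.8] rect [495.  63.] [39.5 39.6] 16.9
jaws 529 u [461.3 523.5] v [-132.4 -102.2] rect [505.6  26.4] [63.5 31.7] 16.8
bed 690 u [450.9 533.9] v [-143.   -32.2] rect [496.6  56.8] [ 83.9 115.2] 16.3
fixed face -102.24228619375289 moving face None
```

View pics/s4c.png

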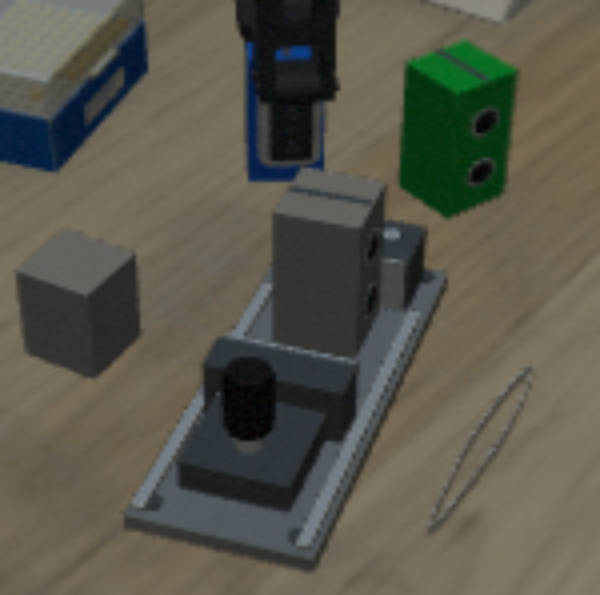

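View pics/w4.png

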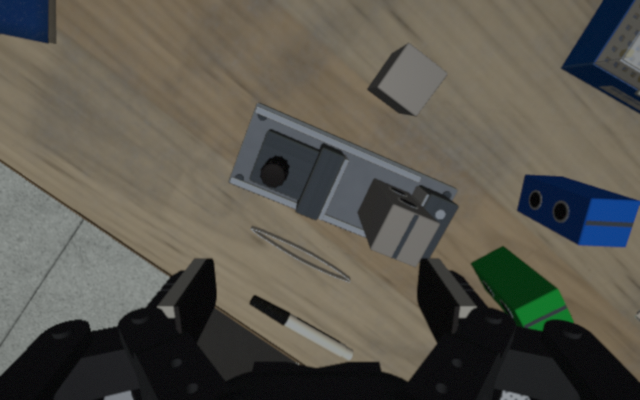

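The block stands upright, square to the jaws and centred to within about 0.2 mm. The bores look out of the open sides. Next is the knob.

Emit:
move_arm --increments "1 -2 8 0 0 0 0.167;1 -2 8 0 0 0 0.167;1 -2 8 0 0 0 0.167;1 -2 8 0 0 0 0.167;1 -1 3 0 0 0 0.167;1 0 0 0 0 0 0.167;1 0 0 0 0 0 0.166;1 0 0 0 0 0 0"

```text
t: 11.5
eef_pos: [0.4637, 0.1645, 0.1987]
tool_rot: [0.0, 0.601, 0.799, -0.0]
contact_force: [-0.1, 0.1, 0.2]
gripper_width: 1.0
```

```bash
python3 - <<'E'
from fit import *
st();im,d,c,o=shot('wrist','w5');P=pts(d,c,o);fit(P,d)
k=(P[...,2]>.077)&(P[...,2]<.088)&(np.hypot(P[...,0]-.4633,P[...,1]-.166)<.02)
print(k.sum(),cv2.minEnclosingCircle((P[k][:,:2]*1000).astype(np.float32)))
E
```

```text
t 11.5 p [463.7 164.5 198.7] uv 491.2 27.0 yawY 16.05 z [ 0. -0. -1.] F [-0.1  0.1  0.2] g 1.0 q [-0.    0.26 -0.54  1.99  0.16  0.93 -0.34]
top 2421 u [471.3 510.3] v [-100.5  -60.9] rect [493.6  61. ] [40. 41.] 16.3
knob 781 u [471.9 509.2] v [-62.2  37.7] rect [473.1 126.6] [ 40.  102.3] 17.6
jaws 2443 u [459.3 522. ] v [-132.4   -0.5] rect [484.2  92.4] [ 64.  174.1] 16.4
carr 2136 u [465.2 515.6] v [-62.6  48.7] rect [478.5 110.8] [ 62.7 156. ] 16.4
bed 5059 u [449.  532.2] v [-138.    68.7] rect [481.3 102.2] [ 84.2 214.3] 16.3
fixed face -103.10049853702601 moving face -26.232902728950748
521 ((462.8883972167969, 165.5819549560547), 10.951961517333984)
```

Knob at (462.9, 165.6). I'll descend by 152 mm.

Emit:
move_arm --increments "1 -0.6 1 -20 0 0 0;1 0 0 -30 0 0 0;1 0 0 -30 0 0 0;1 0 0 -28 0 0 0;1 0 0 -22 0 0 0;1 0 0 -15 0 0 0;1 0 0 -7 0 0 0;1 0 0 0 0 0 0"

```text
t: 12.55
eef_pos: [0.4628, 0.1666, 0.0465]
tool_rot: [0.0, 0.6, 0.8, -0.0]
contact_force: [0.0, 0.4, -0.1]
gripper_width: 0.999
```

Emit:
move_arm --increments "0 0 0 0 0 0 0;0 0 0 0 0 0 0;0 0 0 0 0 0 0;0 0 0 0 0 0 0;0 0 0 0 0 0 0;0 0 0 0 0 0 0;0 0 0 0 0 0 0;0 0 0 0 0 0 0" --newtons 40

```text
t: 13.55
eef_pos: [0.4628, 0.1666, 0.0468]
tool_rot: [0.0, 0.6, 0.8, 0.0]
contact_force: [-1.5, -1.2, 5.6]
gripper_width: 0.22
```

```bash
python3 - <<'E'
from st import *
st()
E
```

```text
t 13.55 p [462.8 166.6  46.8] uv 491.0 29.3 yawY 16.27 z [ 0. -0. -1.] F [-1.5 -1.2  5.6] g 0.22 q [-0.11  0.49 -0.45  2.1   0.36  0.62 -0.52]
```

Emit:
move_arm --increments "0 1.2 -4 0 0 0 0;0 1.2 -4 0 0 0 0;0 1.2 -4 0 0 0 0;0 1.2 -4 0 0 0 0;0 1.2 -4 0 0 0 0;0 1.2 -4 0 0 0 0;0 1.1 -4 0 0 0 0;0 1.1 -4 0 0 0 0"

```text
t: 14.55
eef_pos: [0.4719, 0.1356, 0.0468]
tool_rot: [-0.0, 0.6, 0.8, 0.001]
contact_force: [-2.5, 2.9, 6.2]
gripper_width: 0.222
```

```bash
python3 - <<'E'
from st import *
st()
E
```

```text
t 14.55 p [471.9 135.6  46.8] uv 491.0 -3.1 yawY 16.33 z [ 0.     0.001 -1.   ] F [-2.5  2.9  6.2] g 0.222 q [-0.04  0.49 -0.44  2.11  0.35  0.62 -0.45]
```

Emit:
move_arm --increments "0 0.2 -0.6 0 0 0 0;0 0.2 -0.6 0 0 0 0;0 0.2 -0.6 0 0 0 0;0 0.2 -0.6 0 0 0 0;0 0.2 -0.6 0 0 0 0;0 0.2 -0.6 0 0 0 0;0 0.1 -0.5 0 0 0 0;0 0 0 0 0 0 0"

```text
t: 15.55
eef_pos: [0.473, 0.1319, 0.0468]
tool_rot: [-0.0, 0.599, 0.8, 0.001]
contact_force: [-2.9, 3.4, 6.0]
gripper_width: 0.22
```

```bash
python3 - <<'E'
from st import *
st()
E
```

```text
t 15.55 p [473.  131.9  46.8] uv 491.0 -7.0 yawY 16.34 z [-0.     0.001 -1.   ] F [-2.9  3.4  6. ] g 0.22 q [-0.03  0.49 -0.44  2.11  0.35  0.62 -0.44]
```

Emit:
move_arm --increments "0 0.1 -0.4 0 0 0 0;0 0.1 -0.4 0 0 0 0;0 0.1 -0.4 0 0 0 0;0 0.1 -0.3 0 0 0 0;0 0 0 0 0 0 0;0 0 0 0 0 0 0;0 0 0 0 0 0 0;0 0 0 0 0 0 0"

```text
t: 16.55
eef_pos: [0.4731, 0.1317, 0.0469]
tool_rot: [-0.001, 0.599, 0.801, 0.001]
contact_force: [-4.2, 7.1, 5.5]
gripper_width: 0.223
```

Emit:
move_arm --increments "0 0.1 -0.4 0 0 0 0;0 0.1 -0.4 0 0 0 0;0 0.1 -0.4 0 0 0 0;0 0 0 0 0 0 0;0 0 0 0 0 0 0;0 0 0 0 0 0 0;0 0 0 0 0 0 0;0 0 0 0 0 0 0"

```text
t: 17.55
eef_pos: [0.4731, 0.1317, 0.0469]
tool_rot: [-0.001, 0.599, 0.801, 0.002]
contact_force: [-6.1, 9.4, 4.5]
gripper_width: 0.22
```

```bash
python3 - <<'E'
from bl import *
st();shot('wrist','w6');shot('top','t6')
im,d,c,o=shot('scene','s6');cv2.imwrite('pics/s6c.png',cv2.resize(im[130:300,270:420],None,fx=4,fy=3.5)[:,:,::-1])
E
```

```text
t 17.55 p [473.1 131.7  46.9] uv 491.1 -7.2 yawY 16.45 z [-0.     0.004 -1.   ] F [-6.1  9.4  4.5] g 0.22 q [-0.03  0.49 -0.45  2.11  0.35  0.62 -0.43]
```

View pics/w6.png

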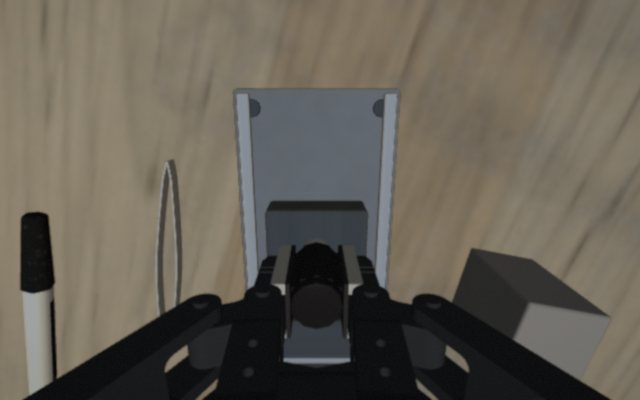

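View pics/s6c.png

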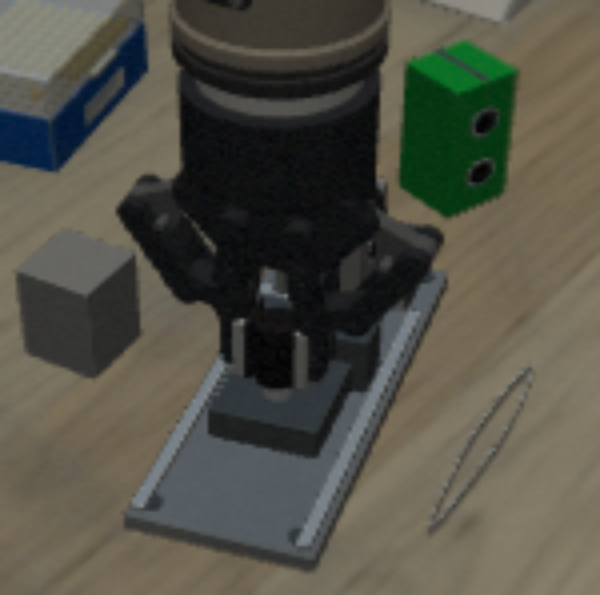

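Emit:
move_arm --increments "0 0.2 -0.5 0 0 0 0;0 0.1 -0.5 0 0 0 0;0 0.2 -0.5 0 0 0 0;0 0.1 -0.5 0 0 0 0;0 0 0 0 0 0 0;0 0 0 0 0 0 0;0 0 0 0 0 0 0;0 0 0 0 0 0 0"

```text
t: 18.7
eef_pos: [0.4731, 0.1317, 0.0468]
tool_rot: [-0.002, 0.598, 0.801, 0.002]
contact_force: [-8.1, 14.5, 4.4]
gripper_width: 0.222
```

```bash
python3 - <<'E'
from bl import *
st()
E
```

```text
t 18.7 p [473.1 131.7  46.8] uv 491.0 -7.2 yawY 16.55 z [-0.001  0.007 -1.   ] F [-8.1 14.5  4.4] g 0.222 q [-0.03  0.49 -0.45  2.11  0.35  0.61 -0.43]
```

Emit:
move_arm --increments "0 -0.5 1.7 0 0 0 0;0 -0.4 1.5 0 0 0 0;0 0 0 0 0 0 0;1 0 0 0 0 0 0;1 0 0 0 0 0 0;1 0 0 0 0 0 0;1 0 0 0 0 0 0;1 0 0 0 0 0 0"

```text
t: 19.7
eef_pos: [0.4739, 0.1289, 0.0465]
tool_rot: [0.0, 0.6, 0.8, -0.0]
contact_force: [-0.2, -0.0, -0.2]
gripper_width: 0.998
```

Emit:
move_arm --increments "1 0 0 10 0 0 0;1 0 0 25 0 0 0;1 0 0 35 0 0 0;1 0 0 40 0 0 0;1 0 0 40 0 0 0;1 -5 20 0 0 0 0;1 -10 45 0 0 0 0;1 -10 45 0 0 0 0"

```text
t: 20.7
eef_pos: [0.4487, 0.2399, 0.1975]
tool_rot: [0.0, 0.6, 0.8, 0.0]
contact_force: [-0.3, -0.2, -0.3]
gripper_width: 0.996
```

```bash
python3 - <<'E'
from fit import *
st();im,d,c,o=shot('wrist','w7');fit(pts(d,c,o),d)
im,d,c,o=shot('top','t7');fit(pts(d,c,o),d);cv2.imwrite('pics/t7c.png',cv2.resize(im[190:280,250:390],None,fx=5,fy=5,interpolation=cv2.INTER_CUBIC)[:,:,::-1])
im,d,c,o=shot('scene','s7');cv2.imwrite('pics/s7c.png',cv2.resize(im[130:300,270:420],None,fx=4,fy=3.5,interpolation=cv2.INTER_CUBIC)[:,:,::-1])
E
```

```text
t 20.7 p [448.7 239.9 197.5] uv 498.2 103.5 yawY 16.2 z [ 0.001  0.    -1.   ] F [-0.3 -0.2 -0.3] g 0.996 q [-0.11  0.3  -0.59  1.95  0.21  0.95 -0.52]
knob 494 u [481.1 507.2] v [-63.4   2. ] rect [483.7 110.5] [31.7 66.6] 14.1
jaws 1542 u [459.2 521.8] v [-64.1   1.3] rect [479.6 108.7] [63.6 67.5] 15.4
carr 1529 u [465.8 515.7] v [-37.9  12.9] rect [482.3  96.6] [ 63.  115.5] 12.4
bed 4796 u [449.1 532.2] v [-112.5   69.2] rect [477.6 114.8] [ 84.2 189. ] 16.3
fixed face None moving face -59.542538916272896
top 529 u [473.1 512.3] v [-100.5  -61.5] rect [495.5  61.2] [39.5 40.1] 16.9
knob 102 u [483.2 512.9] v [-80.6   2.6] rect [496.4 104.4] [19.7 91.8] 37.5
jaws 950 u [461.3 523.6] v [-132.2  -35.7] rect [493.   69.5] [ 63.7 121.2] 16.4
carr 446 u [468.1 516.8] v [-34.4  14.2] rect [484.8  97.8] [ 49.3 115.8] 16.9
bed 1866 u [450.9 533.9] v [-142.4   70.4] rect [482.6 104.3] [ 83.9 215. ] 16.4
fixed face -103.08193058815029 moving face -59.66287919773307
```

View pics/t7c.png

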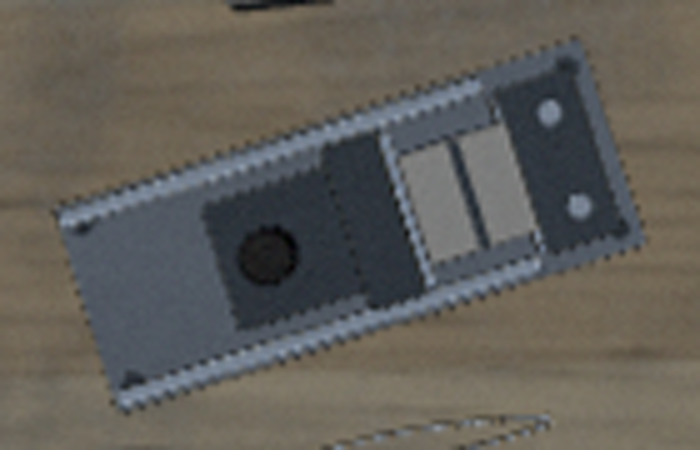

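View pics/s7c.png

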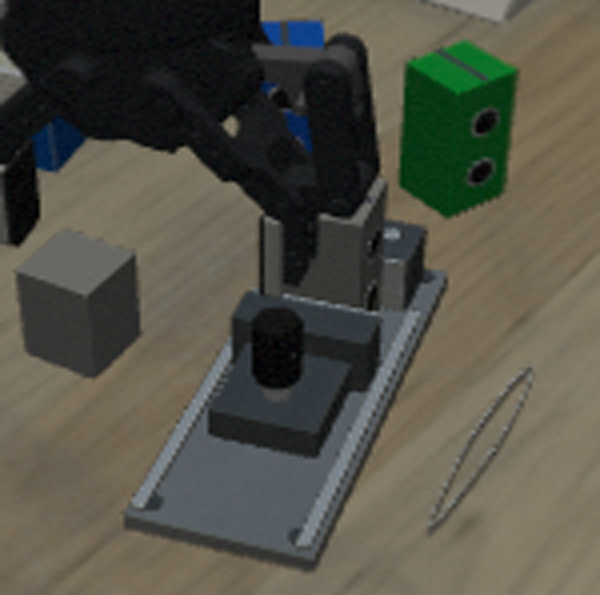

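View pics/w7.png

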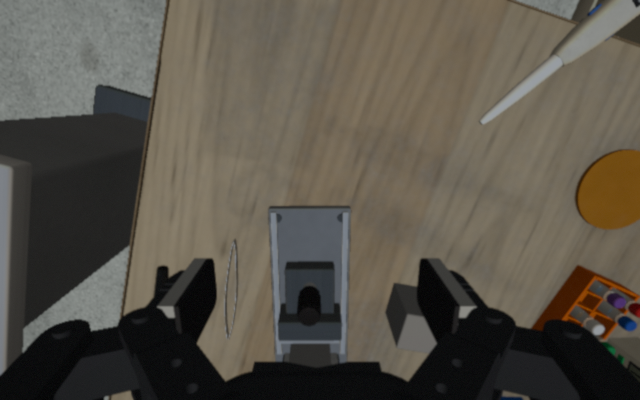

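```bash
python3 - <<'E'
from st import *
st(); print(bot.hand_in())
E
```

```text
t 20.85 p [447.8 241.9 197.4] uv 497.8 105.7 yawY 16.57 z [ 0.001  0.002 -1.   ] F [ 0.1 -0.4  0.4] g 0.996 q [-0.11  0.3  -0.6   1.95  0.2   0.95 -0.52]
the job is handed in; nothing more can be done
None
```

The valve block has had its quarter turn and stands upright on the bed, snug between both jaws. The job was handed in at about 20.9 s. I gripped the block by its plain faces, lifted it 8 mm, turned it about 83° clockwise to square it with the jaws, and set it down about 2 mm from the fixed jaw. Then I gripped the knob and slid the moving jaw up to a hard stop at about 17 N, let go and moved clear.

**Last checks:**
- **Orientation:** the block is within about 0.5° of square, and its bores look out of the open sides.
- **Position along the jaws:** it is about 0.3 mm off the middle.
- **Snugness:** the jaw pushed the block about 1.6 mm towards the fixed jaw. It then did not move at all as the push rose from 8 N to 17 N.
- **Robot clear:** the gripper was open and away from everything, with no force on it.

**Disagreements:** the wrist and top cameras differ by about 2 mm in absolute position, so I relied on relative measurements and contact force. The final jaw gap came out at roughly 40–41 mm from the images, too coarse to confirm snugness, which rests on the force check.

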